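# Hang the measuring can on the filling bench rail

### The job

The filling run is over: take the long S-hook off the low T stand and hook it over the tall rail, between the two black collars, and let it hang there by itself. Then hang the measuring can by its arched wire handle in the hook's lower curl, keeping the can upright all the way, and let go gently so that it hangs almost still. Leave the short S-hook, the bottles and the mug where they are.

Things in the scene. Friction and masses are not known exactly. Their poses are not given: they have to be found in the camera images.
- hook: Long steel S-hook hanging on the T stand: 184 mm long, 8 mm round bar, 0.13 kg. Origin at its middle; the S lies in its x-z plane, z up. Curls: half circles of 18 mm centreline radius, centred 70 mm above and below. The straight shank slants from (x -18, z 70) to (x 18, z -70) mm; so while the tip passes over the rail (hook_top 20 mm or more above its axis) keep the hook 4 mm back (-x).
- hook_grip (a point): Middle of the long hook's thumb grip, where to pinch it across y with the gripper tilted 15 to 30 degrees forward: 35 mm to the -x side (the robot's side) of the hook's middle and 30 mm above it. The grip is a straight black bar, 10 mm thick (y) and 14 mm deep, that rises from the shank's middle, leaning 50 degrees from upright, and runs on 12 mm beyond this point.
- hook_top (a point): Centre of the long hook's upper curl (28 mm clear inside), axes as the hook. The curl opens downward; its free tip, at x +18 mm, ends 8 mm below this point. Hung on the tall rail this point lies 4 mm below the rail's axis; on the T stand, 7 mm below the bar's axis.
- hook_low (a point): Centre of the long hook's lower curl (28 mm clear inside), 140 mm below hook_top. The curl opens upward; its free tip, at x -18 mm (the robot's side at the start), ends 8 mm above this point. The wire of a seated can handle has its axis 11 mm below this point.
- bay_mid (a point): the place on the tall rail: point on the rail's axis midway between the two black collars (34 mm in diameter, 12 mm thick, 88 mm clear between them), 335 mm above the table. y runs along the rail, x across it, away from the robot.
- rail: Tall aluminium rail stand, fixed: bar 20 mm in diameter, 700 mm long along its y, axis 335 mm above the table, posts at y +-340 mm. Origin on the table below the bar's middle. A brush and a scraper hang fixed at y -250 and +250 mm, down to 225 mm above the table; the bay lies within 40 mm of the middle.
- park: Low T stand, fixed: post 12 mm thick, crossbar 14 mm in diameter and 220 mm long along its y with 24 mm balls on its ends, axis 203 mm above the table; origin on the table under the post; base 130 by 120 by 10 mm. The two S-hooks hang on it, one on each arm, 70 to 80 mm from the post.
- can: Measuring can, standing: open, aluminium, 92 mm across the rim, 70 mm high, 0.18 to 0.35 kg. Origin at the centre of its underside, z up. A flat grip 20 mm wide (y), 8 mm thick, about 80 mm long leans from the rim towards -x (the robot), 30 degrees from upright: pinch it across y, gripper tilted 15 to 30 degrees. A rigid arched wire handle, 6 mm thick, 94 mm wide, spans the can along y.
- can_bail (a point): the top of the can's wire handle, on the wire's axis: 135 mm above the can's underside, x -6 mm (axes as the can)
- can_grip (a point): point in the middle of the can's slanting grip, 73 mm to the -x side and 103 mm above the can's underside; the grip runs on about 25 mm beyond it, up and away
- short_hook: a short S-hook, 94 mm long, 6 mm bar, hanging on the other arm of the T stand (leave alone)
- bottle1: white bottle with a black cap, 48 mm across, 140 mm high, standing about 100 mm beyond the can (leave alone)
- bottle2: white bottle, the same size, standing beyond the T stand (leave alone)
- mug: steel mug, 72 mm across, 65 mm high, standing in front of the robot (leave alone)
Not all that is in view belongs to the job. What is shaped like the hook but red is not meant.

How it is judged:
By the outcome, as a careful person would: the job done as asked, in the order asked, and still so for the second after the job is handed in, with the robot touching nothing.
It also fails if it takes over 72 s, if anything falls off the work surface, if the arm or the gripper's body presses on something with over 40 N, if the wrist force passes 120 N, or if a joint passes its speed limit or range.

### The arm

A 6-joint arm with a two-finger parallel gripper is mounted at the origin on the work surface. World frame = base frame: x ahead of the robot, y to its left, z up, the work surface at z = 0. Lengths are in mm, angles in rad, forces in N, time in s.
With the tool pointing down it reaches from about 375 to 925 mm from the base axis. Payload 5.7 kg.
Tool frame: the origin (TCP) lies midway between the tips of the shut fingers; the grasp point (between the pads) lies 19 mm behind it (manip.pinch_z is the distance from the TCP to the grasp point, in mm); z points along the fingers, y is the line along which they close (so a half turn about z gives the same grasp; the last joint's range is limited). The gripper opens to 88 mm and grips with 3 to 60 N. Pads are 20 mm wide; open, the fingers measure 115 mm over their backs; the gripper's body (75 mm by 178 mm) begins 61 mm behind the grasp point.
Start: joints at [1.073, 0.359, 1.51, -0, 1.272, -0.115], TCP at [224.1, 556.541, 197.323] pointing down, gripper open.
Joint ranges: [-2.97, 2.97], [-1.01, 2.36], [0.21, 2.38], [-0.96, 4.11], [0.2, 2.71], [-2.98, 2.98]. Speed limits (rad/s): [2.39, 2.39, 3.14, 3.14, 3.14, 3.14].

### API

Orientations are given as [roll, pitch, yaw] about the fixed x, y, z axes, in that order (R = Rz(yaw) Ry(pitch) Rx(roll)).
In Python, from station import get_state, cams, hand_in, models, manip gives the robot as it stands.
- The arm moves only by the tool apply_moves, never from a script. Its argument "commands" is a list of rows, each a list of 7 numbers: the turn, a rotation vector about the tool's x, y, z in degrees, then the shift along the tool's x, y, z in m, then the gripper command: -1 is fully open, 1 is shut, values between are in proportion. A call has 1 to 10 rows; each row shifts and turns the commanded pose from where the row before left it, along the tool's axes as they then stand; what a row does not reach is not made up. A row lasts 1/8 s, in which the tool goes at most 62.5 mm and 10.7 degrees, less where a joint would pass 70% of its speed; a pose out of reach is approached as far as the arm can. A call with a gripper value outside its range is refused whole. The fingers move at their own pace and stop on an object; the grip force is fixed at half the most. Time passes only in rows, so rows that do not move let the fingers close. It gives the time, the measured TCP pose, the force, the opening and the grip force at its end, in the units of the state.
- get_state(): the state, without advancing time (a new reading comes with each control period).
- cams.read_camera(name): name is "side" or "top" or "wrist"; returns (picture, depth): 480x640x3 uint8, blue, green, red; 480x640 float32, mm along the optical axis (not along the pixel's ray), 0 where there is no reading.
- cams.get_calibration(name): a dict with "camera_matrix" (3x3 intrinsics, pixels), "xyz" and "rotation" of the camera in the world. Camera axes: x right, y down, z forward; pixel columns grow to the right and rows downward; lengths in mm; the calibration is good to about 2 mm. A picture is of the moment at which its call begins: read the wrist's pose just before it. get_calibration takes no time and is no camera call; for the wrist camera it gives the pose at the moment of the call.
- hand_in(): hands the job in; it is judged then, once.
Trained networks look in the newest picture that a camera, given by its name, has taken for a name from the list of things; names that differ only in an ending like _2 or _b are one class to them, and where a whole thing is asked for, a point or a joint stands for the part that bears it (a point fixed in the world has none). Each returns a list of dicts, best first, with "score" (0 to 1); they miss things now and then, are a little off and sometimes report something else, mostly with a low value. They report only what shows in the picture. A call takes as long as a camera call. They do not tell look-alikes from the thing itself.
- models.look_for(camera, label): "box" ([centre column, centre row, width, height] in pixels, round what is visible of it).
- models.place_of(camera, label): "location" ([column, row] in pixels: a listed point, or the origin of a listed thing).
The state is a dict: "clock": time; "joints": joint angles; "dq": joint speeds; "joint_torque": joint torques, N m; "ee_pos": TCP position; "ee_rot": TCP orientation; "ft_force": force on the tool from outside, world axes, zero at the start; "ft_torque": the same for the moment, N m; "width": finger opening in mm; "finger_force": force on a finger pad.
Only numpy, scipy, OpenCV 4.12 (cv2) and the standard library are available. Lean on these libraries where they do the work, as an engineer would, in place of code of your own. Each camera call takes 0.05 s, during which the arm holds its last target. There are 200 camera calls.

## Working session

There is one attempt and no reset: what is moved stays moved. The work goes in short steps, Python scripts to look and compute and a tool call to move; the robot and the scene stay as the last step left them, time stands still between calls to the robot, and variables do not carry over. Pictures are saved under pics/ and viewed, at most 10 in all, crops included, and the job is handed in when it is done.

Besides the shell and the picture viewer there is one more tool, called after "Request:" in YAML: its name, and indented under it one key for each argument. apply_moves: Moves the arm, as the interface text tells. Its arguments: {"type":"object","properties":{"commands":{"type":"array","items":{"type":"array","items":{"type":"number"}}}},"required":["commands"]}

```bash
mkdir -p pics; ls; cat > h.py <<'E'
import numpy as np, cv2
from scipy.spatial.transform import Rotation as R
from station import get_state, cams, hand_in, models, manip
def snap(c,name=None):
    cal=cams.get_calibration(c); im,d=cams.read_camera(c)
    if name: cv2.imwrite(f'pics/{name}.png',im)
    return im,d,cal
def pt(cal,u,v,z):
    K=np.array(cal['camera_matrix']); r=np.array(cal['rotation']); 
    if r.shape!=(3,3): r=R.from_euler('xyz',r.ravel()).as_matrix()
    return r@(np.linalg.inv(K)@[u,v,1]*z)+np.array(cal['xyz'])
def proj(cal,p):
    K=np.array(cal['camera_matrix']); r=np.array(cal['rotation'])
    q=K@(r.T@(np.array(p)-cal['xyz'])); return q[:2]/q[2]
E
python3 - <<'E'
from h import *
np.set_printoptions(precision=1,suppress=True)
print(get_state())
for c in ['side','top']:
    im,d,cal=snap(c,c+'0'); print(c,cal)
    for l in ['hook','hook_grip','hook_top','hook_low','bay_mid','rail','park','can','can_bail','can_grip','short_hook']:
        for o in models.place_of(c,l)[:3]:
            u,v=o['location']; w=d[int(round(v))%480,int(round(u))%640]
            print(l,round(o['score'],2),np.round([u,v]),pt(cal,u,v,w) if w else None)
E
```

```text
pics
{'clock': 0.0, 'joints': array([ 1.1,  0.4,  1.5, -0. ,  1.3, -0.1]), 'dq': array([ 0.,  0., -0.,  0., -0.,  0.]), 'joint_torque': array([  0. , -51.5, -27.1,   0.1,   0. ,  -0. ]), 'ee_pos': array([223.7, 555.9, 196.5]), 'ee_rot': array([-3.1, -0. ,  2.8]), 'ft_force': array([-0.3, -0.1, -0.4]), 'ft_torque': array([ 0. , -0. ,  0.1]), 'finger_force': 0.0, 'width': 87.77074098383176}
side {'camera_matrix': array([[472.3,   0. , 317.7],
       [  0. , 472.3, 238.2],
       [  0. ,   0. ,   1. ]]), 'xyz': array([ 439.8, -993.5,  815.6]), 'rotation': array([-2.1,  0. , -0.1])}
hook 0.6 [246. 233.] [362.6 443.1  -0.2]
hook 0.48 [312. 262.] [564.7 204.9  13.4]
hook 0.47 [317. 214.] [623.9 537.9   3.4]
hook_grip 0.74 [234. 241.] [327.3 368.9  15.4]
hook_grip 0.67 [300. 208.] [543.7 300.8 154.1]
hook_grip 0.52 [336. 340.] [ 560.6 -271.5  134.7]
hook_top 0.72 [243. 251.] [354.5 314.9   5.8]
hook_top 0.59 [311. 198.] [571.9 250.2 208.1]
hook_top 0.3 [347. 258.] [672.3 197.9  23.3]
hook_low 0.76 [254. 231.] [393.1 451.5   0.6]
hook_low 0.54 [315. 236.] [595.3 361.2  13.8]
bay_mid 0.52 [35
[... 657 characters left out ...]
38.1 387.5  10.5]
hook_grip 0.72 [185. 246.] [545.5 296.  161.2]
hook_top 0.82 [184. 322.] [366.9 338.3   0.4]
hook_top 0.79 [180. 226.] [581.5 293.2 214.1]
hook_low 0.62 [131. 308.] [398.5 472.5   0.2]
hook_low 0.53 [197. 232.] [569.9 259.1 209.5]
rail 0.26 [238. 240.] [555.3 173.  209.1]
park 0.72 [235. 246.] [559.9 213.9  21.8]
park 0.29 [422. 202.] [ 674.4 -242.4   59.8]
can 0.81 [426. 247.] [ 568.7 -264.7    2. ]
can 0.45 [181. 227.] [580.3 290.5 217.3]
can_bail 0.69 [442. 246.] [ 559.3 -268.8  133.9]
can_bail 0.22 [236. 246.] [559.  213.7  11.8]
can_grip 0.94 [434. 275.] [ 495.  -256.8  111.3]
can_grip 0.17 [181. 227.] [579.9 289.  217.3]
short_hook 0.37 [252. 246.] [544.4 144.5 210.9]
```

View pics/side0.png

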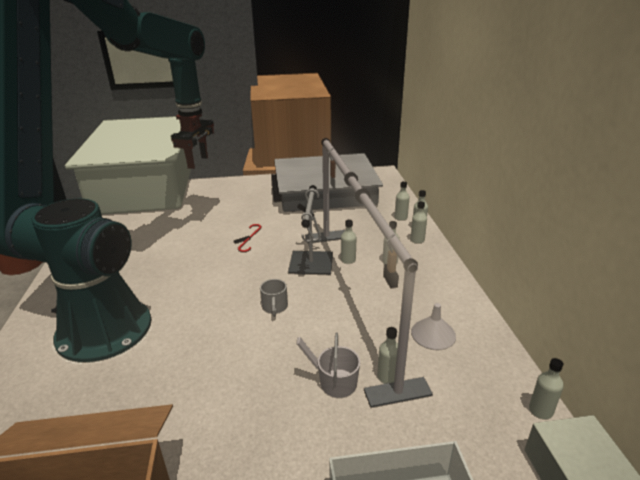

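View pics/top0.png

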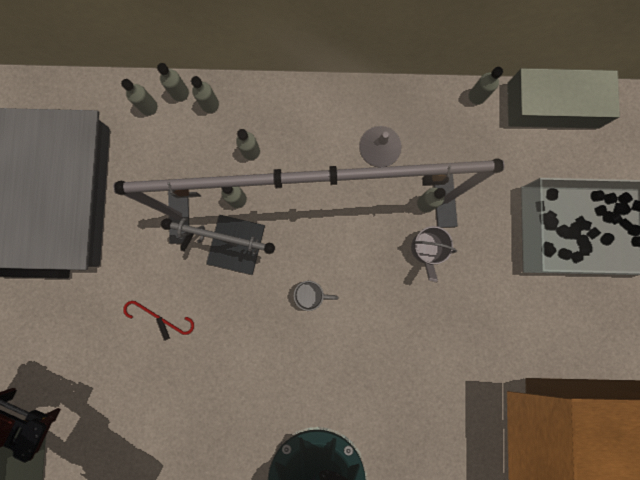

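The side view shows the T stand at (309,230), the red decoy lying on the table at (246,238), the can at (338,370), and the collars at (351,178) and (365,194). In the top view the T-bar runs from (166,225) to (268,248). The hook candidates are red at (160,318), steel on the stand near (187,230), and a short one near (250,245). The steel one on the stand's left arm, with the black grip, fits the description. I'll confirm it in a crop.

```bash
sed -i "s/K=np.array(cal\['camera_matrix'\]); r=np.array(cal\['rotation'\])$/K=np.array(cal['camera_matrix']); r=R.from_euler('xyz',cal['rotation']).as_matrix()/" h.py
python3 - <<'E'
from h import *
np.set_printoptions(precision=1,suppress=True)
t=cv2.imread('pics/top0.png')[205:275,150:285]; s=cv2.imread('pics/side0.png')[170:290,270:370]
t=cv2.resize(t,None,fx=400/135,fy=400/135,interpolation=3);s=cv2.resize(s,None,fx=4,fy=4,interpolation=3)
o=np.zeros((480,800,3),np.uint8);o[:t.shape[0],:400]=t;o[:480,400:]=s;cv2.imwrite('pics/c1.png',o)
im,d,cal=snap('top')
vv,uu=np.mgrid[0:480,0:640]
P=np.stack([uu,vv,np.ones_like(uu)],-1)@np.linalg.inv(cal['camera_matrix']).T*d[...,None]
P=P@R.from_euler('xyz',cal['rotation']).as_matrix().T+cal['xyz']
dark=im.max(-1)<45
# collars
m=(P[...,2]>330)&(P[...,0]>560)&(abs(P[...,1])<500)
print('railpts',m.sum())
q=P[m]; 
a=np.polyfit(q[:,1],q[:,0],1);print('rail x=a*y+b',a,'z med',np.median(q[:,2]), np.percentile(q[:,2],[5,95]), q[:,1].min(),q[:,1].max())
n,l,st,c=cv2.connectedComponentsWithStats((m&(im.max(-1)<60)).astype(np.uint8))
for i in range(1,n):
    if st[i,4]>8: print('dark',c[i],st[i,4],P[l==i].mean(0),np.ptp(P[l==i],0))
m=(P[...,2]>195)&(P[...,2]<235)&(P[...,1]>100)&(P[...,1]<330)&(P[...,0]<640)&(P[...,0]>500)
q=P[m];print(m.sum(),q.min(0),q.max(0)); b=np.polyfit(q[:,1],q[:,0],1);print('park',b)
n,l,st,c=cv2.connectedComponentsWithStats((m&(im.max(-1)<60)).astype(np.uint8))
for i in range(1,n):
    if st[i,4]>8: print('dark',c[i],st[i,4],P[l==i].mean(0))
q=P[(P[...,2]>80)&(P[...,2]<195)&(P[...,1]>100)&(P[...,1]<330)&(P[...,0]<600)&(P[...,0]>450)];print('below',len(q));print(q[::max(1,len(q)//30)])
E
```

```text
railpts 4513
rail x=a*y+b [ -0.1 662.8] z med 343.30556897629845 [336.7 347.6] -322.3964595705031 375.1749125963059
dark [497.9 165. ] 104 [ 689.  -311.6  345. ] [22.5 16.2 16.1]
dark [332.9 174.6] 122 [663.5 -15.9 348.5] [31.8 13.  18.6]
dark [277.2 178.1] 126 [655.1  82.8 347.6] [32.9 12.5 19. ]
dark [119.2 187.6] 115 [632.2 363.3 344. ] [24.3 16.4 20. ]
dark [135. 192.] 11 [626.7 338.6 335. ] [ 1.2 17.5  5.4]
924 [530.9 100.4 195.5] [639.9 329.8 234.5]
park [  0.2 516.9]
dark [166.5 223.5] 76 [587.  322.1 211.2]
dark [268.8 247.8] 87 [541.4 109.1 211.4]
below 187
[[595.8 288.  191.9]
 [574.9 295.8 169.2]
 [572.8 293.5 169.3]
 [567.9 294.6 193.1]
 [571.6 291.5 161.1]
 [566.4 294.  187.9]
 [571.1 293.9 145.3]
 [565.4 295.1 177. ]
 [569.8 291.7 137.4]
 [566.5 295.7 146. ]
 [564.  297.1 148.2]
 [561.3 300.1 152.5]
 [558.8 301.2 155.7]
 [560.7 293.2 138.3]
 [556.  296.9 162.2]
 [559.1 217.2 150. ]
 [554.1 304.6 158. ]
 [555.3 294.7 147.4]
 [560.4 143.  130.4]
 [552.9 296.1 149.5]
 [549.1 304.4 164.7]
 [550.6 295.7 150.4]
 [547.4 296.5 162.1]
 [544.7 299.3 166.4]
 [542.7 302.1 164. ]
 [540.5 304.  164.4]
 [542.3 147.5 185.5]
 [539.3 298.7 153.1]
 [536.7 308.8 155.3]
 [541.9 148.4 135.1]
 [536.7 153.5 144.4]
 [534.4 148.7 146.1]]
```

View pics/c1.png

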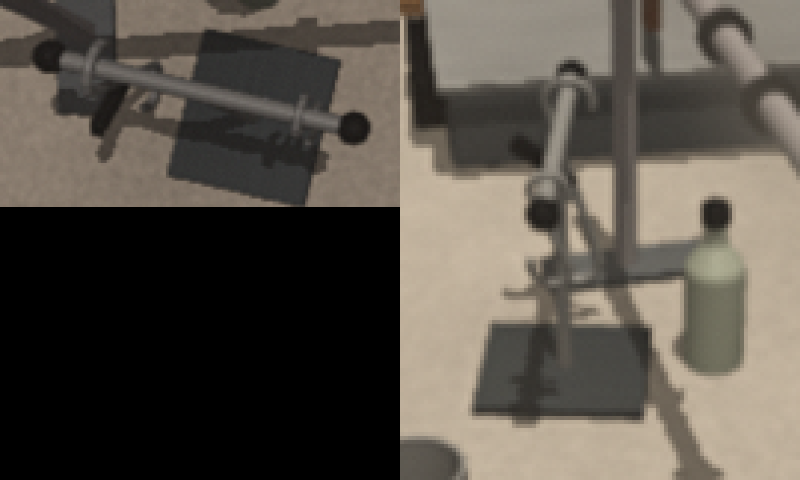

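The crop shows the long steel hook with its black grip on the left arm, at full-image (182,230). The short one is at (252,246). The long one is meant; the red one on the table isn't.

```bash
cat >> h.py <<'E'
PK=np.deg2rad(-12.1)
def Rt(yaw,t):  # yaw of object frame (rad), tilt deg: z tool = forward*sin t - up*cos t, y tool = object y
    c,s=np.cos(yaw),np.sin(yaw); X=np.array([c,s,0]);Y=np.array([-s,c,0]); t=np.deg2rad(t)
    z=X*np.sin(t)+np.array([0,0,-np.cos(t)]); return np.stack([np.cross(Y,z),Y,z],1)
def cur():
    s=get_state(); return np.array(s['ee_pos']),R.from_euler('xyz',s['ee_rot']).as_matrix(),s
def turn(Rg):
    p,r,s=cur(); return np.rad2deg(R.from_matrix(r.T@Rg).as_rotvec())
def shift(*pts,grasp=True,Rg=None):
    "tool-frame shifts (m) from current TCP through grasp points"
    p,r,s=cur(); Rg=r if Rg is None else Rg
    for q in pts:
        q=np.array(q)-(0 if not grasp else 0)+ (Rg[:,2]*manip.pinch_z if grasp else 0)
        print('shift',np.round(Rg.T@(q-p)/1000,4)); p=q
E
python3 - <<'E'
from h import *
np.set_printoptions(precision=2,suppress=True)
print(manip.pinch_z, cams.get_calibration('wrist'), cur()[:2])
G=Rt(PK,25); print('turn',turn(G))
g=np.array([546.6,300.4,156])
shift(g-G[:,2]*130,Rg=G)
E
```

```text
18.700000000000003 {'camera_matrix': array([[426.41,   0.  , 313.54],
       [  0.  , 426.41, 241.34],
       [  0.  ,   0.  ,   1.  ]]), 'xyz': array([145.08, 587.33, 383.42]), 'rotation': array([2.83, 0.  , 1.19])} (array([224.12, 556.54, 197.31]), array([[-0.93,  0.37, -0.  ],
       [ 0.37,  0.93, -0.  ],
       [-0.  , -0.  , -1.  ]]))
turn [ -2.15 -24.94  -9.68]
shift [-0.32 -0.18  0.08]
```

Request:
apply_moves:
  commands:
    - [-0.54, -6.2, -2.4, 0, 0, 0, -1]
    - [-0.54, -6.2, -2.4, 0, 0, 0, -1]
    - [-0.54, -6.2, -2.4, 0, 0, 0, -1]
    - [-0.54, -6.2, -2.4, 0, 0, 0, -1]
    - [0, 0, 0, -0.04, -0.0225, 0.01, -1]
    - [0, 0, 0, -0.04, -0.0225, 0.01, -1]
    - [0, 0, 0, -0.04, -0.0225, 0.01, -1]
    - [0, 0, 0, -0.04, -0.0225, 0.01, -1]
    - [0, 0, 0, -0.04, -0.0225, 0.01, -1]
    - [0, 0, 0, -0.04, -0.0225, 0.01, -1]

```text
clock: 2.5
ee_pos: [434.1, 372.4, 244.2]
ee_rot: [3.14, 0.434, 2.929]
ft_force: [0.1, -0.2, -0.1]
width: 87.5
finger_force: 0.0
```

Request:
apply_moves:
  commands:
    - [0, 0, 0, -0.04, -0.0225, 0.01, -1]
    - [0, 0, 0, -0.04, -0.0225, 0.01, -1]
    - [0, 0, 0, 0, 0, 0, -1]
    - [0, 0, 0, 0, 0, 0, -1]

```text
clock: 3.0
ee_pos: [502.3, 312.2, 258.9]
ee_rot: [3.141, 0.433, 2.928]
ft_force: [-0.3, 0.2, -0.1]
width: 87.6
finger_force: 0.0
```

```bash
cat >> h.py <<'E'
def cloud(im,d,cal):
    vv,uu=np.mgrid[0:480,0:640]
    P=np.stack([uu,vv,np.ones_like(uu)],-1)@np.linalg.inv(cal['camera_matrix']).T*d[...,None]
    return P@R.from_euler('xyz',cal['rotation']).as_matrix().T+cal['xyz']
E
python3 - <<'E'
from h import *
np.set_printoptions(precision=1,suppress=True)
p,r,s=cur(); print(p,s['clock'],turn(Rt(PK,25)))
im,d,cal=snap('wrist','w1'); np.savez('w1.npz',im=im,d=d,**cal)
P=cloud(im,d,cal)
for l in ['hook','hook_grip','hook_top','hook_low','park']:
    for o in models.place_of('wrist',l)[:2]:
        u,v=o['location']; print(l,round(o['score'],2),np.round([u,v]),P[int(v)%480,int(u)%640])
E
```

```text
[502.3 312.2 258.9] 3.0 [-0.  -0.2 -0.1]
hook 0.77 [312. 234.] [554.6 297.7 156.5]
hook_top 0.93 [312. 298.] [563.7 296.7 209.1]
hook_low 0.88 [312. 184.] [589.2 289.5  41.9]
hook_low 0.26 [272. 233.] [658.2 226.8  22.6]
park 0.57 [236. 151.] [555.9 218.    8.5]
```

View pics/w1.png

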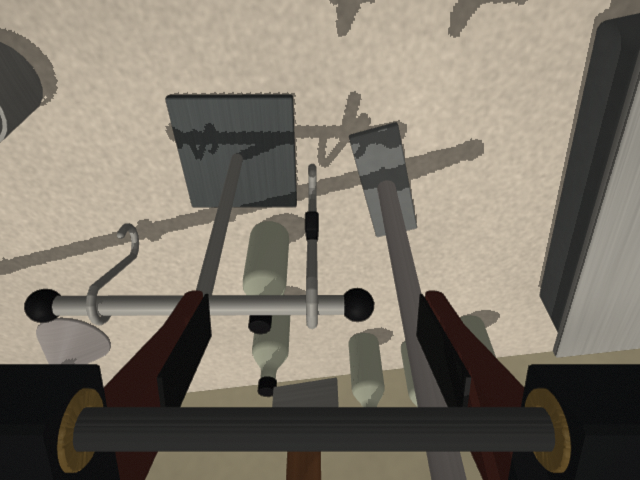

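The wrist view shows the long hook hanging at column 312: top (312,300), black grip (312,225), lower tip (312,172). The short hook is on the left, and the fingers straddle the long one.

```bash
python3 - <<'E'
from h import *
np.set_printoptions(precision=1,suppress=True)
z=np.load('w1.npz'); cal={k:z[k] for k in ('camera_matrix','xyz','rotation')}
P=cloud(z['im'],z['d'],cal); im=z['im']
p,r,s=cur()
# hook: narrow column band
ob=(P-np.array([565,217.8,0]))@R.from_euler('z',PK).as_matrix()  # park frame
for v in range(165,332,6):
    seg=slice(300,330); m=(ob[v,seg,1]>50)&(ob[v,seg,1]<100)&(P[v,seg,2]>30)&(z['d'][v,seg]<z['d'][v,seg].min()+12)
    q=ob[v,seg][m]; 
    if len(q): print(v,len(q),q.mean(0),im[v,seg][m].mean(0).round(),P[v,seg][m].mean(0))
b=(ob[...,2]>200)&(ob[...,2]<230)&(abs(ob[...,1])<95)&(abs(ob[...,0])<20); b[:,300:330]=0
print('bar',ob[b].mean(0),np.polyfit(ob[b][:,1],ob[b][:,0],1),np.percentile(ob[b][:,2],[50,95]))
E
```

```text
165 7 [-18.2  76.3  49.4] [69. 74. 77.] [563.2 296.2  49.4]
171 9 [-18.7  76.4  60.2] [79. 85. 87.] [562.8 296.4  60.2]
177 8 [ 1.  75.7 40.9] [120. 128. 132.] [581.8 291.6  40.9]
183 8 [ 7.6 75.7 41.7] [121. 128. 132.] [588.3 290.2  41.7]
189 8 [12.2 75.7 45.5] [ 98. 104. 107.] [592.7 289.2  45.5]
195 8 [16.  75.7 50.2] [72. 78. 79.] [596.5 288.4  50.2]
201 1 [-236.8   78.5  392.1] [61. 64. 66.] [349.9 344.2 392.1]
207 9 [11.6 76.3 75.1] [70. 76. 78.] [592.3 290.   75.1]
213 13 [-47.7  76.1 157.6] [20. 20. 20.] [534.3 302.2 157.6]
219 14 [-45.   76.5 160.9] [23. 23. 24.] [537.  302.  160.9]
225 14 [-42.3  76.5 164.3] [24. 24. 24.] [539.7 301.5 164.3]
231 14 [-35.6  76.4 163.1] [24. 24. 25.] [546.2 300.  163.1]
237 12 [-15.2  76.3 146.8] [21. 21. 22.] [566.1 295.6 146.8]
243 1 [-236.8   78.5  392.1] [161. 181. 193.] [349.9 344.2 392.1]
249 10 [-11.4  76.3 156.3] [63. 67. 69.] [569.8 294.8 156.3]
255 10 [-13.9  76.3 165.4] [62. 66. 68.] [567.4 295.4 165.4]
261 10 [-16.6  76.4 174.3] [61. 65. 66.] [564.8 296.  174.3]
267 11 [-18.8  76.1 182.5] [66. 71. 72.] [562.6 296.1 182.5]
273 12 [-20.4  76.5 189.8] [68. 73. 75.] [561.1 296.9 189.8]
279 12 [-21.5  76.5 196.4] [78. 83. 85.] [560.  297.1 196.4]
285 12 [-20.6  76.5 201. ] [76. 80. 83.] [560.9 297.  201. ]
291 12 [-18.9  76.6 204.9] [101. 108. 111.] [562.5 296.6 204.9]
297 12 [-17.   76.6 208.4] [ 99. 105. 107.] [564.5 296.2 208.4]
303 30 [-10.   78.6 207.8] [104. 111. 113.] [571.7 296.7 207.8]
309 30 [ -6.7  78.6 210.4] [142. 151. 154.] [574.9 296.  210.4]
315 12 [ -6.5  76.5 215.3] [125. 133. 136.] [574.7 294.  215.3]
321 12 [ -0.5  76.5 215.8] [126. 135. 138.] [580.5 292.7 215.8]
327 8 [  8.1  76.5 214.4] [134. 144. 147.] [589.  290.8 214.4]
bar [ -5.2 -14.5 206.5] [ 0.  -5.2] [207.  210.6]
```

```bash
cat >> h.py <<'E'
def parkw(q): return R.from_euler('z',PK).as_matrix()@np.array(q,float)+[565,217.8,0]
E
python3 - <<'E'
from h import *
g=parkw([-35,76.4,156]); print(g); shift(g)
E
```

```text
[546.79244492 299.83928899 156.        ]
shift [ 0.0011 -0.0036  0.1316]
```

Request:
apply_moves:
  commands:
    - [0, 0, 0, 0.0011, -0.0036, 0.0266, -1]
    - [0, 0, 0, 0, 0, 0.035, -1]
    - [0, 0, 0, 0, 0, 0.035, -1]
    - [0, 0, 0, 0, 0, 0.035, -1]
    - [0, 0, 0, 0, 0, 0, -1]
    - [0, 0, 0, 0, 0, 0, 0.2]
    - [0, 0, 0, 0, 0, 0, 0.6]
    - [0, 0, 0, 0, 0, 0, 1]
    - [0, 0, 0, 0, 0, 0, 1]
    - [0, 0, 0, 0, 0, 0, 1]

```text
clock: 4.55
ee_pos: [555.2, 297.4, 139.6]
ee_rot: [3.141, 0.434, 2.929]
ft_force: [-0.7, -0.0, -0.1]
width: 41.7
finger_force: 0.0
```

Request:
apply_moves:
  commands:
    - [0, 0, 0, 0, 0, 0, 1]
    - [0, 0, 0, 0, 0, 0, 1]
    - [0, 0, 0, 0, 0, 0, 1]

```text
clock: 4.92
ee_pos: [555.2, 297.3, 139.2]
ee_rot: [3.141, 0.434, 2.929]
ft_force: [0.1, 0.8, -0.1]
width: 11.3
finger_force: 0.0
```

```bash
python3 - <<'E'
from h import *
p,r,s=cur(); print(p,s['width'],s['finger_force'],s['ft_force'],s['clock'], 'grasp',p-r[:,2]*18.7)
a=p-r[:,2]*18.7
X=R.from_euler('z',PK).as_matrix()[:,0]; Z=np.array([0,0,1.])
b=a+12*Z-2*X; c=a+30*Z-5*X; d=a+45*Z-5*X; e=d-90*X
shift(b,c,d,e)
E
```

```text
[555.18135462 297.30550023 139.18565743] 11.341264736211174 0.0 [ 0.1427244   0.80495564 -0.0617162 ] 4.925 grasp [547.49653763 298.95435099 156.1537121 ]
shift [-0.0032  0.     -0.0117]
shift [-0.0048  0.     -0.0176]
shift [-0.0063  0.     -0.0136]
shift [ 0.0817 -0.0001 -0.0378]
```

Request:
apply_moves:
  commands:
    - [0, 0, 0, 0, 0, 0, 1]
    - [0, 0, 0, 0, 0, 0, 1]
    - [0, 0, 0, 0, 0, 0, 1]
    - [0, 0, 0, -0.0032, 0, -0.0117, 1]
    - [0, 0, 0, -0.0024, 0, -0.0088, 1]
    - [0, 0, 0, -0.0024, 0, -0.0088, 1]
    - [0, 0, 0, -0.0063, 0, -0.0136, 1]
    - [0, 0, 0, 0, 0, 0, 1]

```text
clock: 5.92
ee_pos: [551.0, 299.0, 186.2]
ee_rot: [3.138, 0.436, 2.928]
ft_force: [0.1, 0.5, -1.2]
width: 9.3
finger_force: 29.9
```

```bash
python3 - <<'E'
from h import *
p,r,s=cur(); a=p-r[:,2]*18.7; print(a)
X=R.from_euler('z',PK).as_matrix()[:,0]
e=a-95*X; f=np.array([455,200,330.]); g=np.array([470,30,330.])
shift(e,f,g)
print(turn(Rt(np.deg2rad(4.85),25)))
E
```

```text
[543.29157548 300.66370755 203.13367932]
shift [ 0.0861 -0.0001 -0.0401]
shift [-0.0808 -0.1165 -0.1027]
shift [-0.046  -0.163   0.0209]
[-7.04324413e+00 -7.32060927e-04 -1.54965531e+01]
```

Request:
apply_moves:
  commands:
    - [0, 0, 0, 0.0215, 0, -0.01, 1]
    - [0, 0, 0, 0.0215, 0, -0.01, 1]
    - [0, 0, 0, 0.0215, 0, -0.01, 1]
    - [0, 0, 0, 0.0215, 0, -0.01, 1]
    - [0, 0, 0, -0.0162, -0.0233, -0.0205, 1]
    - [0, 0, 0, -0.0162, -0.0233, -0.0205, 1]
    - [0, 0, 0, -0.0162, -0.0233, -0.0205, 1]
    - [0, 0, 0, -0.0162, -0.0233, -0.0205, 1]
    - [0, 0, 0, -0.0162, -0.0233, -0.0205, 1]
    - [0, 0, 0, -0.0115, -0.0408, 0.0052, 1]

```text
clock: 7.18
ee_pos: [468.0, 155.9, 314.2]
ee_rot: [3.138, 0.438, 2.93]
ft_force: [0.5, -1.2, -1.5]
width: 8.9
finger_force: 29.9
```

Request:
apply_moves:
  commands:
    - [0, 0, 0, -0.0115, -0.0408, 0.0052, 1]
    - [0, 0, 0, -0.0115, -0.0408, 0.0052, 1]
    - [0, 0, 0, -0.0115, -0.0408, 0.0052, 1]
    - [-2.35, 0, -5.17, 0, 0, 0, 1]
    - [-2.35, 0, -5.17, 0, 0, 0, 1]
    - [-2.35, 0, -5.17, 0, 0, 0, 1]
    - [0, 0, 0, 0, 0, 0, 1]
    - [0, 0, 0, 0, 0, 0, 1]
    - [0, 0, 0, 0, 0, 0, 1]

```text
clock: 8.3
ee_pos: [477.5, 28.2, 311.6]
ee_rot: [-3.14, 0.434, -3.056]
ft_force: [0.4, 0.5, -1.2]
width: 9.5
finger_force: 29.9
```

```bash
python3 - <<'E'
from h import *
np.set_printoptions(precision=1,suppress=True)
p,r,s=cur(); a=p-r[:,2]*18.7; print(a,s['clock'],turn(Rt(np.deg2rad(4.85),25)))
im,d,cal=snap('wrist','w2'); P=cloud(im,d,cal)
RY=R.from_euler('z',4.85,degrees=True).as_matrix()
B=np.array([662.5,33.5,335.])
ob=(P-B)@RY
m=(abs(ob[...,0])<40)&(abs(ob[...,2])<40)&(abs(ob[...,1])<340)
n,l,st,c=cv2.connectedComponentsWithStats((m&(im.max(-1)<50)).astype(np.uint8))
for i in range(1,n):
    if st[i,4]>60: print('dark',c[i],st[i,4],ob[l==i].mean(0),ob[l==i].min(0),ob[l==i].max(0))
q=ob[m&(im.max(-1)>80)]; print(len(q)); 
if len(q): print(np.polyfit(q[:,1],q[:,0],1),np.median(q,0),q.min(0),q.max(0))
# hook in hand
R2=(P-a)@RY
m=(abs(R2[...,1])<14)&(R2[...,0]>-40)&(R2[...,0]<90)&(R2[...,2]>-140)&(R2[...,2]<80)&(d>150)
n,l,st,c=cv2.connectedComponentsWithStats(m.astype(np.uint8))
for i in range(1,n):
    if st[i,4]>60:
        print('comp',c[i],st[i])
        rr=range(st[i,1],st[i,1]+st[i,3],10)
        for v in rr:
            k=l[v]==i
            if k.any(): print(v,k.sum(),R2[v][k].mean(0))
E
```

```text
[469.7  27.6 328.6] 8.3 [-0.1 -0.2  0. ]
928
[  0.  -10.6] [ -11.1 -119.3    0.6] [ -13.5 -202.   -19. ] [ -3.  239.4   2.8]
comp [314.9 309.1] [ 277  186   77  221 5211]
186 2 [  12.5   -0.1 -111. ]
196 12 [ 11.7  -0.1 -99.1]
206 11 [  21.     0.3 -101. ]
216 12 [  40.4    0.7 -114.5]
226 12 [  45.5    0.7 -109.7]
236 12 [  47.2    0.7 -101.2]
246 12 [ 43.7   0.7 -87.5]
256 12 [ 40.6   0.6 -75. ]
266 12 [ 37.8   0.6 -63.6]
276 13 [ 35.5   0.5 -53.2]
286 14 [ 32.8   0.5 -43.1]
296 65 [-14.4  -0.5   3.8]
306 69 [-16.   -0.8  10.3]
316 73 [-17.7  -0.8  16.4]
326 28 [ 5.4 -0.4  4.2]
336 20 [15.9 -0.2  2.1]
346 20 [15.2 -0.2  7.9]
356 20 [16.5 -0.2 12.2]
366 20 [15.8 -0.2 17.5]
376 18 [16.8 -0.1 21.7]
386 19 [15.5 -0.3 27. ]
396 19 [14.3 -0.3 32. ]
406 20 [13.  -0.5 36.8]
comp [315.6 465.5] [305 452  22  28 586]
452 21 [18.8 -0.3 51.9]
462 22 [22.7 -0.  54.1]
472 21 [26.6  0.2 56.3]
```

View pics/w2.png

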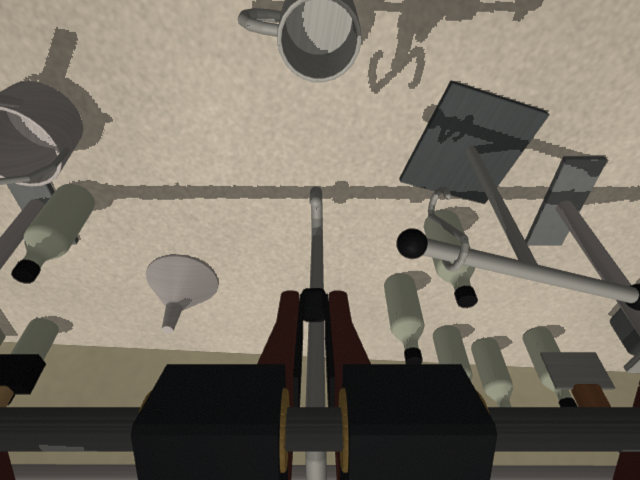

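The wrist view shows the hook held in the fingers with its lower curl at (315,210). It is tilted about 2.5° in the hand. The rail runs along the bottom rows, parallel to the fingers' closing line.

Request:
apply_moves:
  commands:
    - [0, -2.5, 0, 0, 0, 0, 1]
    - [0, 0, 0, 0, 0, 0, 1]

```text
clock: 8.6
ee_pos: [476.6, 28.3, 311.1]
ee_rot: [-3.14, 0.476, -3.056]
ft_force: [0.1, 0.4, -1.7]
width: 9.2
finger_force: 29.9
```

```bash
cat >> h.py <<'E'
RY=R.from_euler('z',4.85,degrees=True).as_matrix(); B=np.array([661.7,33.5,335.])
HT=np.array([35.5,0,40])
def hk(q): return B+RY@(np.array(q,float)-HT)   # grasp point for hook_top at rail-frame q
E
python3 - <<'E'
from h import *
np.set_printoptions(precision=1,suppress=True)
p,r,s=cur(); a=p-r[:,2]*18.7; print(a,s['ee_rot'],'hook_top now',(a-B)@RY+HT)
shift(hk([-70,0,30]),hk([-4.5,0,30]),hk([-4,0,20]))
im,d,cal=snap('wrist'); P=cloud(im,d,cal); R2=(P-a)@RY
for v in [196,226,236,246,256,266,276,286,346,366,386,396,406,452,472]:
    k=(abs(R2[v,:,1])<7)&(R2[v,:,0]>-40)&(R2[v,:,0]<90)&(R2[v,:,2]>-140)&(R2[v,:,2]<80)
    if k.any(): print(v,R2[v][k].mean(0))
E
```

```text
[468.1  27.6 327.7] [-3.1  0.5 -3.1] hook_top now [-157.9   10.4   32.7]
shift [-0.1 -0.   0. ]
shift [-0.1 -0.   0. ]
shift [0. 0. 0.]
196 [ 15.1  -0.  -97.6]
226 [  50.     0.8 -107.6]
236 [ 50.8   0.7 -98.5]
246 [ 46.9   0.8 -85.1]
256 [ 43.1   0.7 -72.6]
266 [ 40.    0.4 -61.5]
276 [ 36.9   0.4 -51. ]
286 [ 34.3   0.6 -41.4]
346 [-6.9  0.6 21.6]
366 [-11.1   0.5  32.4]
386 [-8.2 -0.5 38.7]
396 [-8.  -0.5 42.3]
406 [-7.5 -0.8 45.7]
452 [ 6.2 -0.4 56.2]
472 [11.6 -0.  61.1]
```

```bash
python3 - <<'E'
from h import *
np.set_printoptions(precision=4,suppress=True)
shift(hk([-70,0,32]),hk([-5,0,30]))
E
```

```text
shift [-0.0771 -0.0103  0.0411]
shift [-0.0568 -0.      0.0316]
```

Request:
apply_moves:
  commands:
    - [0, 0, 0, -0.0257, -0.0034, 0.0137, 1]
    - [0, 0, 0, -0.0257, -0.0034, 0.0137, 1]
    - [0, 0, 0, -0.0257, -0.0035, 0.0137, 1]
    - [0, 0, 0, -0.019, 0, 0.0105, 1]
    - [0, 0, 0, -0.019, 0, 0.0105, 1]
    - [0, 0, 0, -0.0188, 0, 0.0106, 1]
    - [0, 0, 0, 0, 0, 0, 1]
    - [0, 0, 0, 0, 0, 0, 1]

```text
clock: 9.65
ee_pos: [630.1, 30.6, 308.6]
ee_rot: [-3.14, 0.477, -3.056]
ft_force: [-0.1, -0.4, -1.1]
width: 9.3
finger_force: 29.9
```

```bash
python3 - <<'E'
from h import *
np.set_printoptions(precision=4,suppress=True)
p,r,s=cur(); a=p-r[:,2]*18.7; print(s['ft_force'],'hook_top now',(a-B)@RY+HT)
im,d,cal=snap('side'); c=cv2.resize(im[140:240,300:425],None,fx=6,fy=6,interpolation=3); cv2.imwrite('pics/s3.png',c)
print(s['clock'])
shift(hk([-4,0,20]),hk([-1.5,0,10]),hk([0,0,0]),hk([0,0,-4]))
E
```

```text
[-0.1445 -0.45   -1.0658] hook_top now [-4.8598 -0.1564 30.2465]
9.65
shift [0.0039 0.0002 0.0097]
shift [0.0024 0.     0.01  ]
shift [0.0033 0.     0.0096]
shift [0.0018 0.     0.0036]
```

View pics/s3.png

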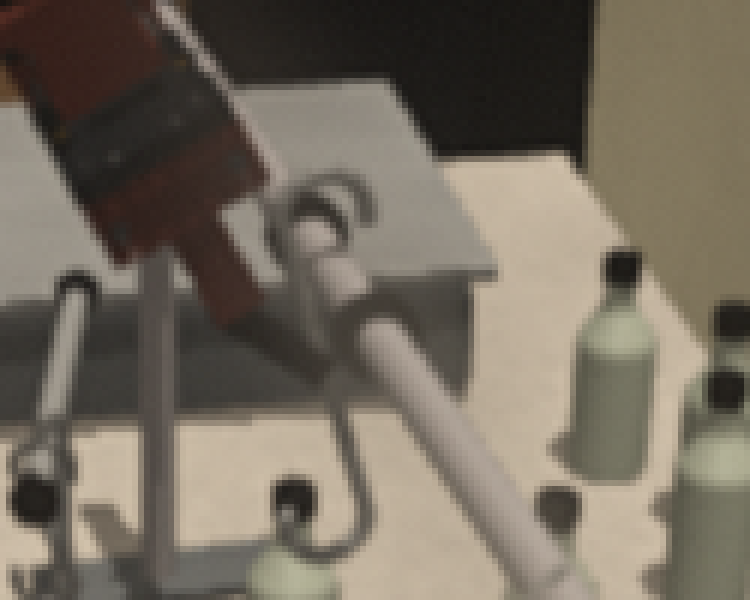

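The crop shows the upper curl at (325,210) straddling above the rail, with its tip at (372,220) beyond the far side. I can lower it.

Request:
apply_moves:
  commands:
    - [0, 0, 0, 0.0039, 0, 0.0097, 1]
    - [0, 0, 0, 0.0012, 0, 0.005, 1]
    - [0, 0, 0, 0.0012, 0, 0.005, 1]
    - [0, 0, 0, 0, 0, 0, 1]

```text
clock: 10.2
ee_pos: [633.4, 30.8, 287.5]
ee_rot: [-3.14, 0.476, -3.056]
ft_force: [1.4, 0.6, -0.2]
width: 9.4
finger_force: 29.9
```

Request:
apply_moves:
  commands:
    - [0, 0, 0, 0.0017, 0, 0.0048, 1]
    - [0, 0, 0, 0.0016, 0, 0.0048, 1]
    - [0, 0, 0, 0.001, 0, 0.002, 1]
    - [0, 0, 0, 0, 0, 0, 1]

```text
clock: 10.7
ee_pos: [635.1, 30.9, 275.7]
ee_rot: [-3.14, 0.477, -3.056]
ft_force: [-0.2, 0.4, -1.2]
width: 9.2
finger_force: 29.9
```

```bash
python3 - <<'E'
from h import *
np.set_printoptions(precision=4,suppress=True)
p,r,s=cur(); a=p-r[:,2]*18.7; print(s['ft_force'],s['ft_torque'],'hook_top now',(a-B)@RY+HT)
shift(hk([0,0,-4]))
E
```

```text
[-0.239   0.3805 -1.2098] [0.0193 0.3326 0.0126] hook_top now [ 0.2281 -0.3365 -2.6616]
shift [0.0008 0.0003 0.0011]
```

Request:
apply_moves:
  commands:
    - [0, 0, 0, 0.0005, 0, 0.0009, 1]
    - [0, 0, 0, 0.0005, 0, 0.0009, 1]
    - [0, 0, 0, 0, 0, 0, 1]

```text
clock: 11.08
ee_pos: [635.7, 30.8, 274.5]
ee_rot: [-3.14, 0.479, -3.056]
ft_force: [0.3, -0.8, -0.1]
width: 9.3
finger_force: 30.0
```

Request:
apply_moves:
  commands:
    - [0, 0, 0, 0.0005, 0, 0.0009, 1]
    - [0, 0, 0, 0, 0, 0, 1]

```text
clock: 11.32
ee_pos: [636.2, 30.8, 273.9]
ee_rot: [-3.14, 0.48, -3.056]
ft_force: [2.4, 2.1, 1.7]
width: 9.1
finger_force: 30.0
```

Request:
apply_moves:
  commands:
    - [0, 0, 0, 0, 0, 0, 0.7]
    - [0, 0, 0, 0, 0, 0, 0.6]
    - [0, 0, 0, 0, 0, 0, 0.5]
    - [0, 0, 0, 0, 0, 0, 0.4]
    - [0, 0, 0, 0, 0, 0, 0.4]

```text
clock: 11.95
ee_pos: [635.1, 30.9, 272.8]
ee_rot: [-3.14, 0.477, -3.056]
ft_force: [-0.3, 1.1, -0.4]
width: 26.6
finger_force: 0.0
```

Request:
apply_moves:
  commands:
    - [0, 0, 0, 0, 0, -0.01, 0.4]
    - [0, 0, 0, 0, 0, -0.025, 0.4]
    - [0, 0, 0, 0, 0, -0.04, 0.4]
    - [0, 0, 0, 0, 0, -0.04, 0.4]
    - [0, 0, 0, 0, 0, -0.04, 0.0]

```text
clock: 12.58
ee_pos: [563.2, 25.0, 412.4]
ee_rot: [-3.14, 0.478, -3.056]
ft_force: [0.5, 0.2, -0.6]
width: 32.8
finger_force: 0.0
```

```bash
python3 - <<'E'
from h import *
np.set_printoptions(precision=1,suppress=True)
p,r,s=cur(); a=p-r[:,2]*18.7; print(p,s['clock'],s['ft_force'])
im,d,cal=snap('wrist','w4'); P=cloud(im,d,cal); ob=(P-B)@RY
for v in range(100,480,8):
    k=(abs(ob[v,:,1])<20)&(abs(ob[v,:,0])<75)&(ob[v,:,2]>-185)&(ob[v,:,2]<40)&(d[v]>0)
    if k.sum()>2: print(v,k.sum(),np.median(ob[v][k],0))
ti,td,tc=snap('top'); T=(cloud(ti,td,tc)-B)@RY
k=(abs(T[...,1])<38)&(abs(T[...,0])<60)&(T[...,2]>-185)&(T[...,2]<-25); print('top grip',T[k][:: max(1,k.sum()//12)])
np.savez('can.npz',im=ti,d=td,**tc)
C=cloud(ti,td,tc); m=(C[...,2]>15)&(C[...,2]<160)&(abs(C[...,1]+265)<110)&(C[...,0]>440)&(C[...,0]<630)
for l in ['can','can_bail','can_grip']:
    for o in models.place_of('top',l)[:1]:
        u,v=o['location']; print(l,round(o['score'],2),[u,v],C[int(v),int(u)])
E
```

```text
[563.2  25.  412.4] 12.575 [ 0.5  0.2 -0.6]
172 8 [  -9.8   -0.9 -142. ]
180 8 [  12.6   -0.9 -158.6]
188 7 [  21.2   -0.4 -156. ]
196 7 [  25.4   -0.3 -147.8]
204 7 [  22.1   -0.3 -130.8]
212 13 [-44.   -2.  -43.2]
220 13 [-40.4  -1.9 -38. ]
228 13 [-24.6  -1.2 -45.9]
236 10 [ -4.9  -0.7 -56.7]
244 9 [-10.7  -1.1 -41.4]
252 10 [-16.   -0.7 -27.3]
260 10 [-20.5  -0.7 -14.8]
268 11 [-23.   -1.   -4.5]
276 11 [-22.2  -1.    2.6]
284 52 [-10.8  -0.6   0.8]
292 54 [-7.9  0.1  6. ]
300 52 [-1.8 -0.6  8.9]
308 11 [-1.7 -0.2 16.1]
top grip [[  4.1  -3.6 -67.7]
 [-12.4   4.8 -53.2]
 [-15.3   1.  -49.9]
 [-18.   -2.7 -47.7]
 [-21.4   5.1 -47.5]
 [-23.9   3.3 -45.4]
 [-26.8   1.4 -41.3]
 [-29.3  -2.2 -39.7]
 [-33.3   3.6 -36.7]
 [-35.2  -0.  -38.3]
 [-37.5  -3.7 -37.3]
 [-40.8   2.2 -38.4]
 [-42.4  -1.4 -41.2]
 [-44.2  -3.2 -42.4]]
can 0.97 [427.4, 248.8] [ 566.7 -267.9    2.3]
can_bail 0.95 [440.2, 246.2] [ 560.1 -264.   137. ]
can_grip 0.61 [433.2, 275.7] [ 495.8 -253.7  115.2]
```

View pics/w4.png

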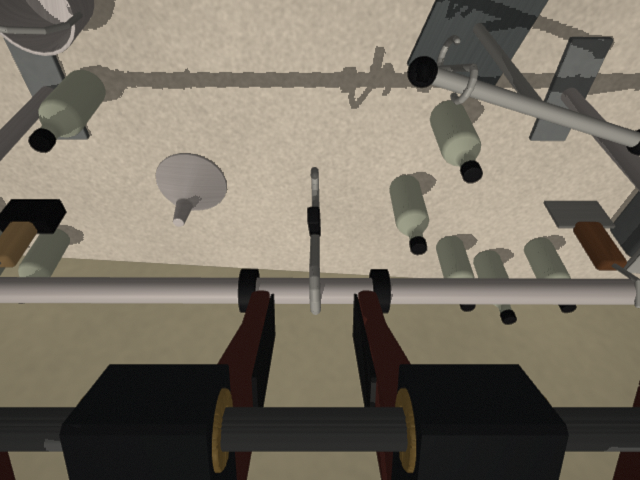

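The wrist view shows the long hook hanging alone on the rail at (315,290), midway between the collars at columns 249 and 380, with its lower curl at (315,190). The can comes next.

```bash
python3 - <<'E'
from h import *
np.set_printoptions(precision=4,suppress=True)
y=np.deg2rad(-11); G=Rt(y,25); print('turn',turn(G))
g=np.array([495,-254,103.]); p,r,s=cur()
shift(g-G[:,2]*150,Rg=G)
z=np.load('can.npz'); C=cloud(z['im'],z['d'],{k:z[k] for k in ('camera_matrix','xyz','rotation')})
# rim circle
m=(abs(C[...,2]-68)<6)&(abs(C[...,1]+268)<60)&(abs(C[...,0]-567)<60); q=C[m]; print('rim',len(q))
A=np.c_[2*q[:,:2],np.ones(len(q))]; x=np.linalg.lstsq(A,(q[:,:2]**2).sum(1),rcond=None)[0]; print(x[:2],np.sqrt(x[2]+x[:2]@x[:2]))
m=(C[...,2]>80)&(C[...,2]<150)&(abs(C[...,1]+268)<60)&(abs(C[...,0]-530)<80); print(C[m])
E
```

```text
turn [ 6.9178  2.3256 14.2726]
shift [ 0.1427 -0.287   0.1409]
rim 254
[ 567.5069 -265.47  ] 44.06176481238379
[[ 574.7891 -218.2233   90.4958]
 [ 574.5454 -219.9288   93.3891]
 [ 574.0474 -221.0722   98.7547]
 [ 573.9271 -223.0169  100.4398]
 [ 573.4202 -224.1025  105.8824]
 [ 572.9427 -225.23    111.0339]
 [ 572.6715 -226.7984  114.1767]
 [ 572.4267 -228.4131  117.0601]
 [ 572.4394 -230.6046  117.4415]
 [ 572.7425 -216.6501   86.9372]
 [ 572.26   -217.8373   92.2781]
 [ 571.9975 -219.4828   95.4234]
 [ 571.3226 -220.2034  102.6699]
 [ 571.3035 -222.3564  103.3845]
 [ 571.0886 -224.0651  106.0453]
 [ 570.525  -224.9691  112.1694]
 [ 570.3232 -226.6776  114.693 ]
 [ 570.2945 -228.7765  115.4949]
 [ 569.8762 -229.9608  120.162 ]
 [ 569.7498 -231.8139  121.9296]
 [ 570.1648 -234.9489  118.3284]
 [ 569.6821 -235.9422  123.6258]
 [ 569.6703 -238.0544  124.2543]
 [ 569.5493 -239.8971  125.9621]
 [ 569.9469 -243.0118  122.5382]
 [ 569.543  -244.1469  127.0432]
 [ 569.4707 -246.0947  128.2666]
 [ 570.437  -216.7661   86.4085]
 [ 570.0899 -218.2272   90.4934]
 [ 569.4556 -219.0273   97.5016]
[... 6396 characters left out ...]
.4065]
 [ 486.4334 -244.7411  123.7808]
 [ 486.4372 -246.3103  126.4521]
 [ 486.3995 -247.2602  131.4965]
 [ 486.5465 -250.9283  125.9247]
 [ 486.5857 -253.0106  126.5388]
 [ 486.6005 -254.7231  128.5498]
 [ 486.7549 -258.5339  122.608 ]
 [ 484.1178 -240.576   122.4304]
 [ 484.1187 -242.0064  125.717 ]
 [ 484.1991 -244.7571  123.6931]
 [ 484.2046 -246.2528  126.6531]
 [ 484.2614 -248.609   126.1985]
 [ 484.2838 -250.3805  128.0171]
 [ 484.3584 -253.0407  126.3921]
 [ 484.3922 -255.0036  127.4495]
 [ 484.455  -257.4639  126.6115]
 [ 482.0374 -248.7061  125.7917]
 [ 482.0996 -251.1912  124.8475]
 [ 482.1319 -253.0796  126.2115]
 [ 482.1774 -255.2317  126.5485]
 [ 482.2446 -257.8202  125.2324]]
```

Request:
apply_moves:
  commands:
    - [3.46, 1.16, 7.14, 0, 0, 0, -1]
    - [3.46, 1.16, 7.14, 0, 0, 0, -1]
    - [0, 0, 0, 0.0159, -0.0319, 0.0157, -1]
    - [0, 0, 0, 0.0159, -0.0319, 0.0157, -1]
    - [0, 0, 0, 0.0159, -0.0319, 0.0157, -1]
    - [0, 0, 0, 0.0159, -0.0319, 0.0157, -1]
    - [0, 0, 0, 0.0159, -0.0319, 0.0157, -1]
    - [0, 0, 0, 0.0159, -0.0319, 0.0157, -1]
    - [0, 0, 0, 0.0159, -0.0319, 0.0157, -1]
    - [0, 0, 0, 0.0159, -0.0319, 0.0157, -1]

```text
clock: 14.08
ee_pos: [453.2, -213.9, 240.4]
ee_rot: [3.14, 0.434, 2.949]
ft_force: [0.4, 0.2, 0.8]
width: 88.1
finger_force: 0.0
```

Request:
apply_moves:
  commands:
    - [0, 0, 0, 0.0155, -0.0318, 0.0153, -1]
    - [0, 0, 0, 0, 0, 0, -1]
    - [0, 0, 0, 0, 0, 0, -1]

```text
clock: 14.45
ee_pos: [440.7, -242.6, 221.6]
ee_rot: [3.139, 0.435, 2.948]
ft_force: [1.1, 0.7, 0.1]
width: 87.8
finger_force: 0.0
```

```bash
python3 - <<'E'
from h import *
np.set_printoptions(precision=2,suppress=True)
p,r,s=cur(); print(p,s['clock'],s['width'])
im,d,cal=snap('wrist','w5'); np.savez('w5.npz',im=im,d=d,**cal); P=cloud(im,d,cal)
f=(P[...,2]>5)&(abs(P[...,1]+268)<70)&(abs(P[...,0]-535)<85)&(P[...,2]<150)
q=P[f&(abs(P[...,2]-69)<3)]; A=np.c_[2*q[:,:2],np.ones(len(q))]; x=np.linalg.lstsq(A,(q[:,:2]**2).sum(1),rcond=None)[0]; print('rim',len(q),x[:2],np.sqrt(x[2]+x[:2]@x[:2]))
w=P[f&(P[...,2]>88)&(P[...,0]>535)]; a=np.polyfit(w[:,1],w[:,0],1); print('wire',len(w),a,'yaw',-np.degrees(np.arctan(a[0])),'top',w[w[:,2]>np.percentile(w[:,2],85)].mean(0),w.min(0),w.max(0))
g=P[f&(P[...,2]>82)&(P[...,0]<518)]; a=np.polyfit(g[:,0],g[:,1],1); print('grip',len(g),np.degrees(np.arctan(a[0])),np.polyfit(g[:,0],g[:,2],1),g.mean(0),g.min(0),g.max(0))
for l in ['can','can_bail','can_grip']:
    for o in models.place_of('wrist',l)[:1]:
        u,v=o['location']; print(l,round(o['score'],2),[u,v],P[int(v),int(u)])
E
```

```text
[ 440.74 -242.62  221.62] 14.45 87.83486897802655
rim 1110 [ 565.3  -268.21] 44.34424745756253
wire 1028 [  0.2  613.65] yaw -11.395289299271784 top [ 560.46 -266.98  134.93] [ 548.9  -315.21   88.03] [ 570.72 -218.87  137.86]
grip 550 -2.61126322068557 [  -1.96 1069.61] [ 486.76 -252.27  115.36] [ 478.55 -265.46   82.45] [ 505.09 -241.73  127.79]
can 0.81 [312.8, 209.3] [ 512.25 -259.05   65.81]
can_bail 0.96 [311.8, 311.5] [ 561.17 -269.34  136.92]
can_grip 0.7 [313.5, 220.5] [ 485.01 -252.8   113.94]
```

View pics/w5.png

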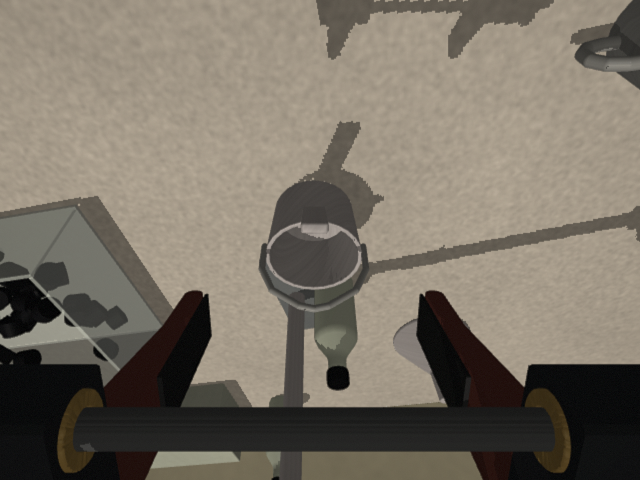

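The wrist view shows the can at (313,255), its wire arch running from (262,260) through (313,311) to (366,270), and the slanted grip at (313,225), centred between the fingers. The bottle is well clear beyond it.

```bash
python3 - <<'E'
from h import *
np.set_printoptions(precision=4,suppress=True)
G=Rt(np.deg2rad(-11.4),25); print(turn(G))
c=np.array([565.6,-267.6,0]); g=c+R.from_euler('z',-11.4,degrees=True).as_matrix()@[-73,0,103]; print(g)
shift(g-G[:,2]*20,g,Rg=G)
E
```

```text
[0.1928 0.0699 0.4545]
[ 494.0402 -253.171   103.    ]
shift [0.0022 0.     0.1301]
shift [-0.    0.    0.02]
```

Request:
apply_moves:
  commands:
    - [0.2, 0.1, 0.4, 0.0022, 0, 0.0401, -1]
    - [0, 0, 0, 0, 0, 0.045, -0.5]
    - [0, 0, 0, 0, 0, 0.045, -0.3]
    - [0, 0, 0, 0, 0, 0.02, 0]
    - [0, 0, 0, 0, 0, 0, 0.3]
    - [0, 0, 0, 0, 0, 0, 0.5]
    - [0, 0, 0, 0, 0, 0, 1]
    - [0, 0, 0, 0, 0, 0, 1]
    - [0, 0, 0, 0, 0, 0, 1]
    - [0, 0, 0, 0, 0, 0, 1]

```text
clock: 15.9
ee_pos: [501.3, -255.7, 86.5]
ee_rot: [-3.141, 0.436, 2.942]
ft_force: [-3.4, 1.2, 7.2]
width: 19.6
finger_force: 30.0
```

Request:
apply_moves:
  commands:
    - [0, 0, 0, 0, 0, 0, 1]
    - [0, 0, 0, 0, 0, 0, 1]

```text
clock: 16.15
ee_pos: [501.4, -255.7, 86.5]
ee_rot: [-3.141, 0.436, 2.942]
ft_force: [-4.0, 1.1, 7.9]
width: 19.8
finger_force: 30.0
```

Request:
apply_moves:
  commands:
    - [0, 0, 0, -0.0021, 0, -0.0045, 1]
    - [0, 0, 0, -0.0042, 0, -0.009, 1]
    - [0, 0, 0, -0.0063, 0, -0.0135, 1]
    - [0, 0, 0, -0.0063, 0, -0.0135, 1]
    - [0, 0, 0, -0.0042, 0, -0.009, 1]
    - [0, 0, 0, 0, 0, 0, 1]

```text
clock: 16.9
ee_pos: [501.6, -255.9, 141.2]
ee_rot: [-3.14, 0.437, 2.942]
ft_force: [0.5, -1.2, -2.1]
width: 19.8
finger_force: 30.0
```

```bash
cat >> h.py <<'E'
def cancheck(yaw,name=None):
    p,r,s=cur(); a=p-r[:,2]*18.7; im,d,cal=snap('wrist',name)
    L=(cloud(im,d,cal)-a)@R.from_euler('z',yaw,degrees=True).as_matrix()  # can-aligned, from grasp
    f=(L[...,0]>15)&(L[...,0]<135)&(abs(L[...,1])<58)&(d>120)
    rim=L[f&(abs(L[...,2]+33)<14)&(im.mean(-1)>110)]
    A=np.c_[rim[:,:2],np.ones(len(rim))]; k=np.linalg.lstsq(A,rim[:,2],rcond=None)[0]
    w=L[f&(L[...,2]>5)&(L[...,0]>45)]; t=w[w[:,2]>w[:,2].max()-5]
    print('grasp',a,'clock',s['clock'],'F',s['ft_force'],'w',s['width'])
    print('rim',len(rim),'slope deg x,y',np.degrees(k[:2]),'mean',rim.mean(0),'wire',len(w),'top',t.mean(0),t.max(0),'yawslope',np.degrees(np.polyfit(w[:,1],w[:,0],1)[0]))
    return L,im,d
E
python3 - <<'E'
from h import *
np.set_printoptions(precision=2,suppress=True)
cancheck(-11.4)
E
```

```text
Traceback (most recent call last):
  File "h.py", line 43, in cancheck
    w=L[f&(L[...,2]>5)&(L[...,0]>45)]; t=w[w[:,2]>w[:,2].max()-5]
                                                  ~~~~~~~~~~^^
ValueError: zero-size array to reduction operation maximum which has no identity
```

```bash
cat >> h.py <<'E'
def cantop(yaw,off=(67,-32)):
    p,r,s=cur(); a=p-r[:,2]*18.7
    for c in ('top','side','wrist'):
        im,d,cal=snap(c); L=(cloud(im,d,cal)-a)@R.from_euler('z',yaw,degrees=True).as_matrix()
        f=(L[...,0]>18)&(L[...,0]<130)&(abs(L[...,1])<58)&(L[...,2]<45)&(L[...,2]>-115)&(d>100)
        w=L[f&(L[...,2]>-5)&(L[...,0]>35)]; rim=L[f&(abs(L[...,2]+33)<10)]
        print(c,'wire',len(w),end=' ')
        if len(w)>10:
            t=w[w[:,2]>np.percentile(w[:,2],75)]; print('top',t.mean(0),'line dx/dy deg',np.degrees(np.polyfit(w[:,1],w[:,0],1)[0]),end=' ')
        if len(rim)>20:
            A=np.c_[rim[:,:2],np.ones(len(rim))]; k=np.linalg.lstsq(A,rim[:,2],rcond=None)[0]; print('rim',len(rim),rim.mean(0),'slope',np.degrees(k[:2]))
        for o in models.place_of(c,'can_bail')[:1]:
            u,v=o['location']; print('  bail',round(o['score'],2),np.round([u,v]),L[int(v),int(u)])
    print('grasp',a,s['clock'],s['ft_force'],s['width'])
E
python3 - <<'E'
from h import *
np.set_printoptions(precision=2,suppress=True)
cantop(-11.4)
E
```

```text
top wire 116 top [69.93  3.19 31.53] line dx/dy deg -0.8127061246398193 rim 317 [ 70.38   0.14 -35.14] slope [-1.87  0.17]
  bail 0.69 [447. 243.] [68.93  3.57 33.24]
side wire 98 top [67.83 -1.9  30.54] line dx/dy deg -0.7950212012683144 rim 429 [ 66.48  -2.13 -37.06] slope [-1.55 -0.7 ]
  bail 0.7 [335. 317.] [  56.57  229.28 -158.25]
wrist wire 0 rim 2449 [ 67.59   1.38 -37.31] slope [-0.39 -0.09]
grasp [ 493.54 -253.95  157.4 ] 16.95 [ 0.91  0.91 -2.05] 19.36577877398519
```

```bash
python3 - <<'E'
from h import *
np.set_printoptions(precision=1,suppress=True)
for c in ('side','top'):
    im,d,cal=snap(c); T=(cloud(im,d,cal)-B)@RY
    k=(abs(T[...,1])<15)&(abs(T[...,0])<60)&(T[...,2]>-185)&(T[...,2]<-15)
    for z in range(-180,-10,12):
        q=T[k&(abs(T[...,2]-z)<6)]
        if len(q): print(c,z,len(q),'x',q[:,0].min(),q[:,0].mean(),q[:,0].max(),'y',q[:,1].mean())
    for l in ['hook_low','hook_top','hook_grip']:
        for o in models.place_of(c,l)[:3]:
            u,v=o['location']; 
            # intersect ray with hook plane y=-.5
            e=(np.array(cal['xyz'])-B)@RY; f=(pt(cal,u,v,1000)-B)@RY; t=(-.5-e[1])/(f[1]-e[1]); print(l,round(o['score'],2),[u,v],e+t*(f-e))
ball=np.array([542,110,203.])
for yaw in (4.85,10,15,20,25):
  for t in (25,26.5):
    Rg=Rt(np.deg2rad(yaw),t); W=B+RY@[4,-.5,-4-140-11]
    g=W-R.from_euler('z',yaw,degrees=True).as_matrix()@[69,0,32]
    xs,ys,zs=np.meshgrid(np.linspace(-37.5,37.5,31),np.linspace(-89,89,90),np.linspace(-61,-200,40))
    Q=np.stack([xs,ys,zs],-1).reshape(-1,3)@Rg.T+g
    dd=np.linalg.norm(Q-ball,axis=1); i=dd.argmin(); print(yaw,t,'ball gap',dd[i]-12,Q[i],'grasp',g)
E
```

```text
side -168 1 x 11.06014981588898 11.06014981588898 11.06014981588898 y 1.1780596423685887
side -156 39 x -7.519186206628841 11.645411156264872 29.78374952117502 y -0.3176121313682386
side -144 25 x -11.197546693321964 9.451677921537495 31.95279235947022 y -0.3455883133245132
side -132 15 x -12.41389149439378 18.55344550647235 29.440283350449512 y -0.8065709414375369
side -120 14 x 15.90709088860878 20.751234315225116 26.32126515172522 y 0.08127277557443728
side -108 14 x 12.089036052223127 16.6603547077992 21.82347052345999 y -0.7249181225388249
side -96 12 x 7.701398060421483 12.164197200231982 16.981795096274563 y -1.1996843104137263
side -84 15 x 2.771606266300275 7.803597660482391 13.849875874415124 y -1.0300597381919985
side -72 24 x -12.207576496838316 -0.6973835924688355 8.231782983721669 y -2.6320839727254346
side -60 45 x -26.39842696775075 -10.596365735477496 3.4589947924563185 y -2.6669156880888787
side -48 63 x -46.72256153751703 -23.505373352607116 0.04845106964352321 y -2.8089753480474977
side -36 33 x -45.427947123350336 -27.197202180748548 -5.775861287859371 y -2.34374
[... 1148 characters left out ...]
99738434 [542.1 110.2 204.4] grasp [597.   27.5 148. ]
10 25 ball gap -3.86556113143142 [542.8 102.  204.5] grasp [597.8  21.4 148. ]
10 26.5 ball gap -3.8760194137688426 [543.6 102.2 204.5] grasp [597.8  21.4 148. ]
15 25 ball gap 5.166837913932067 [545.3  93.2 204.4] grasp [599.1  15.5 148. ]
15 26.5 ball gap 5.156154878611158 [546.1  93.4 204.7] grasp [599.1  15.5 148. ]
20 25 ball gap 13.468237534345896 [550.5  86.1 205.4] grasp [600.9   9.7 148. ]
20 26.5 ball gap 13.476231229641918 [549.1  85.6 204.8] grasp [600.9   9.7 148. ]
25 25 ball gap 21.443661410776393 [552.5  78.7 208.6] grasp [603.2   4.2 148. ]
25 26.5 ball gap 21.504077987443708 [553.1  79.  209.3] grasp [603.2   4.2 148. ]
```

```bash
cat >> h.py <<'E'
CY=19.0; RC=R.from_euler('z',CY,degrees=True).as_matrix(); WR=np.array([69,0.5,32.])
def wk(q): return B+RY@np.array(q,float)-RC@WR   # grasp point for wire top at rail-frame q
E
python3 - <<'E'
from h import *
np.set_printoptions(precision=4,suppress=True)
p,r,s=cur(); print(s['joints'])
G=Rt(np.deg2rad(CY),26.5); print('turn',turn(G))
a=p-r[:,2]*18.7
shift(a+[0,0,35])
print('after turn, from TCP',p); 
q=p+r[:,2]*0+np.array([0,0,35.]); t=wk([-85,-.5,-115])+G[:,2]*18.7; print(G.T@(t-q)/1000, t)
E
```

```text
[-0.7595  0.2022  2.0352  0.4269  0.5708 -2.4531]
turn [-13.2161  -1.5352 -27.4309]
shift [-0.0148 -0.     -0.0317]
after turn, from TCP [ 501.2191 -255.4652  140.106 ]
[-0.0901  0.2408  0.0492] [519.8579   5.5948 171.2647]
```

Request:
apply_moves:
  commands:
    - [0, 0, 0, -0.0074, 0, -0.0159, 1]
    - [0, 0, 0, -0.0074, 0, -0.0159, 1]
    - [-1.65, -0.19, -3.43, 0, 0, 0, 1]
    - [-1.65, -0.19, -3.43, 0, 0, 0, 1]
    - [-1.65, -0.19, -3.43, 0, 0, 0, 1]
    - [-1.65, -0.19, -3.43, 0, 0, 0, 1]
    - [-1.65, -0.19, -3.43, 0, 0, 0, 1]
    - [-1.65, -0.19, -3.43, 0, 0, 0, 1]
    - [-1.65, -0.19, -3.43, 0, 0, 0, 1]
    - [-1.65, -0.19, -3.43, 0, 0, 0, 1]

```text
clock: 18.9
ee_pos: [515.4, -246.7, 187.2]
ee_rot: [3.138, 0.423, -2.835]
ft_force: [0.1, 0.4, -2.2]
width: 20.0
finger_force: 30.0
```

Request:
apply_moves:
  commands:
    - [0, 0, 0, -0.0045, 0.012, 0.0025, 1]
    - [0, 0, 0, -0.009, 0.024, 0.0049, 1]
    - [0, 0, 0, -0.0108, 0.0289, 0.0059, 1]
    - [0, 0, 0, -0.0108, 0.0289, 0.0059, 1]
    - [0, 0, 0, -0.0108, 0.0289, 0.0059, 1]
    - [0, 0, 0, -0.0108, 0.0289, 0.0059, 1]
    - [0, 0, 0, -0.0108, 0.0289, 0.0059, 1]
    - [0, 0, 0, -0.009, 0.024, 0.0049, 1]
    - [0, 0, 0, -0.009, 0.024, 0.0049, 1]
    - [0, 0, 0, -0.0046, 0.0123, 0.0025, 1]

```text
clock: 20.15
ee_pos: [538.4, 16.4, 179.5]
ee_rot: [3.136, 0.423, -2.836]
ft_force: [1.2, -0.2, -2.3]
width: 19.5
finger_force: 30.0
```

```bash
python3 - <<'E'
from h import *
np.set_printoptions(precision=2,suppress=True)
G=Rt(np.deg2rad(CY),26.5); print('turn',turn(G),get_state()['joints'],get_state()['dq'])
cantop(CY)
E
```

```text
turn [-0.31 -2.29 -1.38] [-0.28  0.11  2.02  0.37  0.69 -2.4 ] [ 0.27  0.    0.   -0.11 -0.1   0.32]
top wire 124 top [70.5   0.43 31.44] line dx/dy deg 0.441849356153219 rim 281 [ 69.37   1.65 -35.8 ] slope [-2.26 -0.35]
  bail 0.88 [303. 221.] [72.09  2.37 30.58]
side wire 86 top [67.88 -3.11 29.87] line dx/dy deg -4.358463421490256 rim 260 [ 67.23  -3.45 -36.92] slope [-1.03  0.24]
  bail 0.69 [328. 227.] [66.18 10.76 27.63]
wrist wire 0 rim 2560 [ 66.1   -1.76 -37.14] slope [-0.26  0.01]
grasp [531.13  13.99 196.58] 20.15 [ 1.16 -0.17 -2.26] 19.483226781978395
```

Request:
apply_moves:
  commands:
    - [-0.3, -2.3, -1.4, 0, 0, 0, 1]
    - [0, 0, 0, 0, 0, 0, 1]
    - [0, 0, 0, 0, 0, 0, 1]

```text
clock: 20.82
ee_pos: [540.4, 13.5, 180.4]
ee_rot: [-3.139, 0.463, -2.811]
ft_force: [0.7, 0.2, -1.4]
width: 19.3
finger_force: 30.0
```

```bash
cat >> h.py <<'E'
def both():
    p,r,s=cur(); a=p-r[:,2]*18.7; W=(a+RC@WR-B)@RY
    print('tcp model wire (rail)',W,'grasp',a,'F',s['ft_force'],'t',s['clock'])
    for c in ('side','top'):
        im,d,cal=snap(c); T=(cloud(im,d,cal)-B)@RY; M=T-W
        w=T[(abs(M[...,0])<14)&(abs(M[...,1])<25)&(abs(M[...,2])<10)]
        if len(w)>5: t=w[w[:,2]>np.percentile(w[:,2],60)]; print(c,'wire',len(w),t.mean(0),w[:,2].max())
        h=T[(abs(T[...,1])<12)&(abs(T[...,0]-8)<32)&(T[...,2]>-175)&(T[...,2]<-135)&(abs(M[...,0])>20)]
        if len(h): print(c,'curl x',h[:,0].min(),h[:,0].max(),'zmin',h[:,2].min(),'y',h[:,1].mean(),len(h))
E
python3 - <<'E'
from h import *
np.set_printoptions(precision=2,suppress=True)
print(turn(Rt(np.deg2rad(CY),26.5))); both()
E
```

```text
[-0.15  0.04 -0.05]
tcp model wire (rail) [ -63.92    5.69 -105.9 ] grasp [532.45  10.83 197.1 ] F [ 0.71  0.19 -1.41] t 20.825
side wire 36 [ -65.89    2.79 -103.56] -100.6772801339838
side curl x -18.910338924502277 32.20409848512933 zmin -174.67004145536566 y -0.0008676338125734439 82
top wire 71 [ -63.7     6.59 -103.75] -100.2989745920994
top curl x -19.408585354013944 -10.874301640215007 zmin -174.75054023921894 y -1.7510809200927397 15
```

```bash
python3 - <<'E'
from h import *
np.set_printoptions(precision=4,suppress=True)
shift(wk([-30,-1,-116]),wk([6,-1,-120]),wk([7,-1,-136]),wk([7,-1,-146]))
E
```

```text
shift [-0.0231 -0.0149  0.023 ]
shift [-0.0294 -0.0088  0.0192]
shift [ 0.0063 -0.0002  0.0147]
shift [0.0045 0.     0.0089]
```

Request:
apply_moves:
  commands:
    - [0, 0, 0, -0.0077, -0.005, 0.0077, 1]
    - [0, 0, 0, -0.0077, -0.005, 0.0077, 1]
    - [0, 0, 0, -0.0077, -0.0049, 0.0076, 1]
    - [0, 0, 0, -0.0098, -0.003, 0.0064, 1]
    - [0, 0, 0, -0.0098, -0.0029, 0.0064, 1]
    - [0, 0, 0, -0.0098, -0.0029, 0.0064, 1]
    - [0, 0, 0, 0, 0, 0, 1]
    - [0, 0, 0, 0, 0, 0, 1]

```text
clock: 21.92
ee_pos: [609.8, 13.3, 165.9]
ee_rot: [-3.14, 0.463, -2.809]
ft_force: [-0.3, 0.4, -2.8]
width: 19.6
finger_force: 30.0
```

```bash
python3 - <<'E'
from h import *
np.set_printoptions(precision=2,suppress=True)
both()
im,d,cal=snap('side'); cv2.imwrite('pics/s6.png',cv2.resize(im[170:290,300:440],None,fx=5,fy=5,interpolation=3))
E
```

```text
tcp model wire (rail) [   5.25   -0.36 -120.39] grasp [601.88  10.65 182.61] F [-0.32  0.36 -2.75] t 21.925
side wire 40 [   6.71   -1.78 -117.4 ] -113.13510581029311
side curl x 25.291801583865503 31.383193184054708 zmin -152.1383021093559 y -0.36375965287981465 15
top wire 52 [   5.42   -1.65 -119.6 ] -116.4947142296993
```

View pics/s6.png

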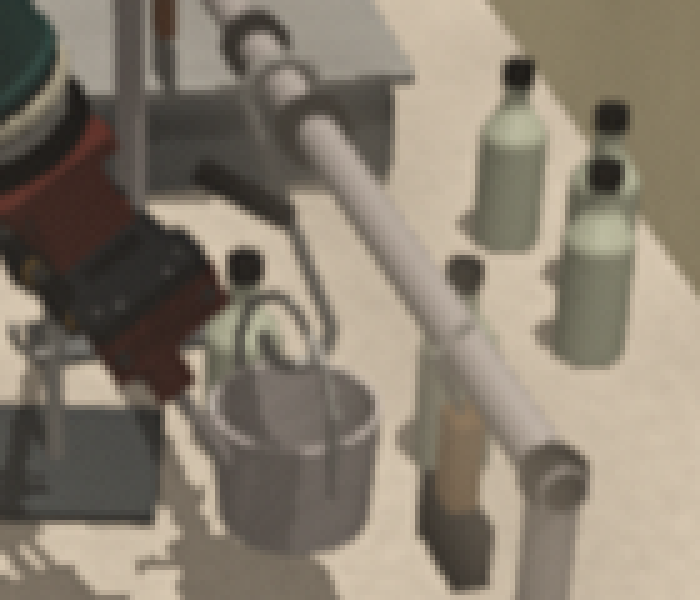

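The side crop shows the wire arch over the lower curl: tip at (268,345) inside the arch, shank at (325,320), can upright. The measured wire x (5–7 mm) lies between the tip (−7) and the shank (18), so I'll lower slowly.

Request:
apply_moves:
  commands:
    - [0, 0, 0, 0.0021, 0, 0.0049, 1]
    - [0, 0, 0, 0.0021, 0, 0.0049, 1]
    - [0, 0, 0, 0.0021, 0, 0.0049, 1]
    - [0, 0, 0, 0, 0, 0, 1]

```text
clock: 22.58
ee_pos: [610.6, 13.5, 149.3]
ee_rot: [-3.14, 0.462, -2.81]
ft_force: [0.2, -0.2, -1.8]
width: 19.3
finger_force: 30.0
```

Request:
apply_moves:
  commands:
    - [0, 0, 0, 0.0021, 0, 0.0045, 1]
    - [0, 0, 0, 0.0021, 0, 0.0045, 1]
    - [0, 0, 0, 0, 0, 0, 1]

```text
clock: 22.95
ee_pos: [611.0, 13.6, 139.6]
ee_rot: [-3.14, 0.463, -2.81]
ft_force: [0.7, 0.1, -2.3]
width: 19.7
finger_force: 30.0
```

```bash
python3 - <<'E'
from h import *
np.set_printoptions(precision=2,suppress=True)
both()
np.set_printoptions(precision=4,suppress=True)
shift(wk([3,-1,-149]),wk([3,-1,-155]))
E
```

```text
tcp model wire (rail) [   6.46   -0.21 -146.68] grasp [603.07  10.9  156.32] F [ 0.67  0.13 -2.27] t 22.95
side wire 45 [   1.6    -2.19 -143.85] -138.0968781944565
side curl x 26.68112092912885 32.18953604155625 zmin -150.69141241880232 y -0.7298006333594913 8
top wire 52 [   6.81   -1.73 -145.22] -140.09811677411597
shift [0.0047 0.0003 0.0008]
shift [0.0027 0.     0.0054]
```

Request:
apply_moves:
  commands:
    - [0, 0, 0, 0.0024, 0, 0.0004, 1]
    - [0, 0, 0, 0.0023, 0, 0.0004, 1]
    - [0, 0, 0, 0.0009, 0, 0.0018, 1]
    - [0, 0, 0, 0.0009, 0, 0.0018, 1]
    - [0, 0, 0, 0, 0, 0, 1]

```text
clock: 23.68
ee_pos: [608.0, 12.1, 133.4]
ee_rot: [-3.139, 0.464, -2.809]
ft_force: [1.0, -0.1, -1.4]
width: 19.8
finger_force: 30.0
```

Request:
apply_moves:
  commands:
    - [0, 0, 0, 0.0009, 0, 0.0018, 1]
    - [0, 0, 0, 0, 0, 0, 1]

```text
clock: 23.92
ee_pos: [608.6, 12.0, 131.9]
ee_rot: [-3.138, 0.465, -2.809]
ft_force: [0.1, -0.6, 1.5]
width: 19.8
finger_force: 30.0
```

Request:
apply_moves:
  commands:
    - [0, 0, 0, 0.0005, 0, 0.0009, 1]
    - [0, 0, 0, 0, 0, 0, 1]

```text
clock: 24.18
ee_pos: [608.5, 12.0, 130.9]
ee_rot: [-3.138, 0.465, -2.809]
ft_force: [0.8, 0.3, 3.8]
width: 19.4
finger_force: 30.0
```

```bash
python3 - <<'E'
from h import *
np.set_printoptions(precision=2,suppress=True)
both()
E
```

```text
tcp model wire (rail) [   3.81   -1.6  -155.34] grasp [600.56   9.29 147.66] F [0.79 0.35 3.83] t 24.175
side wire 54 [   0.38   -3.57 -151.56] -148.34629609321553
side curl x 24.17826196307384 27.872943125994208 zmin -155.92274540471863 y -1.7797593506717044 9
top wire 52 [   3.16   -2.05 -152.63] -149.50359429490084
```

Request:
apply_moves:
  commands:
    - [0, 0, 0, -0.0004, 0, -0.0008, 1]
    - [0, 0, 0, 0, 0, 0, 1]
    - [0, 0, 0, 0, 0, 0, 1]

```text
clock: 24.65
ee_pos: [607.6, 12.2, 131.2]
ee_rot: [-3.139, 0.464, -2.809]
ft_force: [0.4, 0.2, 3.9]
width: 19.5
finger_force: 30.0
```

Request:
apply_moves:
  commands:
    - [0, 0, 0, 0, 0, 0, 0.58]
    - [0, 0, 0, 0, 0, 0, 0.54]
    - [0, 0, 0, 0, 0, 0, 0.5]
    - [0, 0, 0, 0, 0, 0, 0.5]
    - [0, 0, 0, 0, 0, 0, 0.4]
    - [0, 0, 0, 0, 0, 0, 0.3]
    - [0, 0, 0, 0, 0, 0, 0.1]
    - [0, 0, 0, 0, 0, 0, 0.1]
    - [0, 0, 0, 0, 0, 0, 0.1]

```text
clock: 25.78
ee_pos: [607.7, 12.2, 131.2]
ee_rot: [-3.139, 0.464, -2.809]
ft_force: [-0.5, 0.3, -0.6]
width: 39.5
finger_force: 0.0
```

```bash
python3 - <<'E'
from h import *
np.set_printoptions(precision=2,suppress=True)
for i in range(3): both()
print(get_state()['width'],get_state()['finger_force'])
E
```

```text
tcp model wire (rail) [   3.07   -1.33 -155.04] grasp [599.79   9.5  147.96] F [-0.53  0.29 -0.6 ] t 25.775
side wire 52 [   1.45   -1.45 -150.3 ] -147.09924035487165
side curl x 23.214646729767566 32.38727229820528 zmin -158.27554417697195 y -1.1552464959112272 21
top wire 53 [   7.45   -1.82 -151.61] -149.00385043069002
tcp model wire (rail) [   3.08   -1.33 -155.05] grasp [599.8    9.5  147.95] F [ 0.52 -0.21  0.58] t 25.875
side wire 54 [   0.57   -1.21 -150.78] -146.76472697574798
side curl x 23.23510312471212 31.678664317856885 zmin -158.5203395786059 y -2.146746867457858 22
top wire 51 [   7.08   -0.27 -152.24] -149.90659893706766
tcp model wire (rail) [   3.04   -1.3  -155.08] grasp [599.77   9.53 147.92] F [-0.   -0.27 -0.72] t 25.975
side wire 54 [   0.59   -4.87 -150.28] -146.62430699988988
side curl x 23.340752495738016 30.839059030458632 zmin -157.18833288166115 y -1.3949771619328988 21
top wire 49 [   6.46   -0.86 -153.11] -150.33710063139677
40.015017856036884 0.0
```

Request:
apply_moves:
  commands:
    - [0, 0, 0, 0, 0, -0.008, 0.0]
    - [0, 0, 0, 0, 0, -0.015, 0.0]
    - [0, 0, 0, 0, 0, -0.025, 0.0]
    - [0, 0, 0, 0, 0, -0.03, 0.0]
    - [0, 0, 0, 0, 0, -0.04, 0.0]
    - [0, 0, 0, 0, 0, -0.04, 0.0]
    - [0, 0, 0, 0, 0, -0.04, 0.0]
    - [0, 0, 0, 0, 0, 0, 0.0]

```text
clock: 27.08
ee_pos: [524.5, -17.5, 312.5]
ee_rot: [-3.134, 0.469, -2.808]
ft_force: [-0.2, 1.0, -0.2]
width: 43.5
finger_force: 0.0
```

```bash
cat >> h.py <<'E'
def swing():
    im,d,cal=snap('top'); t=get_state()['clock']; T=(cloud(im,d,cal)-B)@RY
    w=T[(abs(T[...,0]-5)<22)&(abs(T[...,1])<22)&(T[...,2]>-175)&(T[...,2]<-140)&(T[...,0]<14)]
    f=T[(T[...,0]>-60)&(T[...,0]<60)&(abs(T[...,1])<60)&(abs(T[...,2]+220)<14)&(T[...,0]<50)]
    A=np.c_[f[:,:2],np.ones(len(f))]; k=np.linalg.lstsq(A,f[:,2],rcond=None)[0]
    print(round(t,2),'wire',len(w),w.mean(0),'rim',len(f),f.mean(0),'slope',np.degrees(k[:2]))
E
python3 - <<'E'
from h import *
np.set_printoptions(precision=2,suppress=True)
print(get_state()['ee_pos'],get_state()['ft_force'])
for i in range(12): swing()
im,d,cal=snap('side'); cv2.imwrite('pics/s7.png',cv2.resize(im[150:310,270:470],None,fx=3.7,fy=3.7,interpolation=3))
E
```

```text
[524.54 -17.46 312.54] [-0.19  1.02 -0.22]
27.12 wire 42 [   5.35   -1.05 -155.29] rim 252 [  -3.2     1.13 -219.77] slope [-4.78 -0.68]
27.18 wire 42 [   5.18   -1.35 -155.05] rim 239 [  -2.75    0.68 -219.91] slope [-4.71 -0.63]
27.23 wire 43 [   5.26   -1.41 -155.27] rim 252 [  -3.99    2.54 -219.29] slope [-5.12 -0.45]
27.27 wire 43 [   5.2    -1.43 -154.96] rim 250 [  -3.77    2.11 -219.6 ] slope [-5.16 -0.47]
27.32 wire 44 [   5.24   -1.48 -155.22] rim 250 [  -2.61    2.77 -219.68] slope [-5.4  -0.09]
27.38 wire 43 [   5.32   -1.84 -154.93] rim 255 [  -3.92    2.23 -219.7 ] slope [-5.42 -0.32]
27.43 wire 44 [   5.37   -1.19 -155.24] rim 250 [  -2.8     3.63 -220.04] slope [-5.55  0.01]
27.48 wire 44 [   5.3    -1.2  -154.91] rim 251 [  -4.16    2.99 -219.63] slope [-4.6  -0.22]
27.52 wire 44 [   5.17   -0.29 -155.03] rim 248 [  -3.23    3.51 -219.65] slope [-4.94  0.15]
27.57 wire 46 [   5.3    -0.45 -155.05] rim 246 [  -4.02    3.17 -219.78] slope [-4.83 -0.5 ]
27.62 wire 45 [   5.39   -0.88 -154.63] rim 245 [  -3.05    3.18 -219.78] slope [-5.4  -0.18]
27.68 wire 44 [   5.68   -1.95 -155.07] rim 255 [  -3.62    3.1  -219.61] slope [-5.37 -0.89]
```

View pics/s7.png

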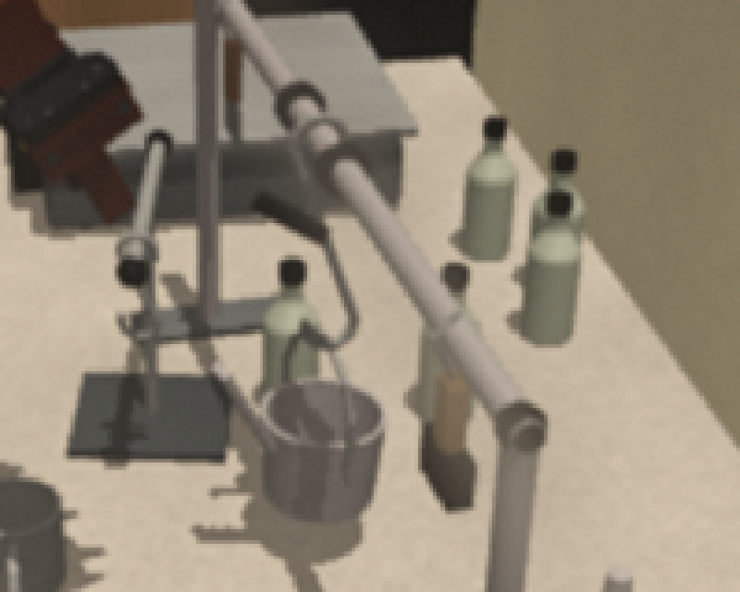

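The crop shows the hook on the rail between the collars at (300,100) and (335,160). The can hangs from the lower curl near (320,330), almost still and with the robot clear of it. I'll let it settle briefly and hand in.

Request:
apply_moves:
  commands:
    - [0, 0, 0, 0, 0, -0.02, 0]
    - [0, 0, 0, 0, 0, -0.02, 0]
    - [0, 0, 0, 0, 0, 0, 0]
    - [0, 0, 0, 0, 0, 0, 0]
    - [0, 0, 0, 0, 0, 0, 0]
    - [0, 0, 0, 0, 0, 0, 0]
    - [0, 0, 0, 0, 0, 0, 0]
    - [0, 0, 0, 0, 0, 0, 0]
    - [0, 0, 0, 0, 0, 0, 0]
    - [0, 0, 0, 0, 0, 0, 0]

```text
clock: 28.98
ee_pos: [506.9, -22.1, 344.1]
ee_rot: [-3.139, 0.464, -2.809]
ft_force: [-0.2, 0.1, 0.0]
width: 43.8
finger_force: 0.0
```

```bash
python3 - <<'E'
from h import *
np.set_printoptions(precision=2,suppress=True)
for i in range(3): swing()
print(hand_in())
E
```

```text
29.02 wire 45 [   5.39   -1.15 -155.19] rim 246 [  -3.93    1.84 -219.36] slope [-5.27 -0.3 ]
29.07 wire 45 [   5.47   -1.14 -155.54] rim 245 [  -3.5     1.84 -219.6 ] slope [-4.73 -0.72]
29.12 wire 45 [   5.37   -1.14 -155.09] rim 245 [  -3.64    2.68 -219.59] slope [-4.15 -1.03]
the job is handed in; nothing more can be done
None
```

I handed the job in at about 29 s: the long hook hangs by itself on the tall rail between the collars, and the can hangs almost still in its lower curl, tilted about 5°; I never moved the short hook, bottles or mug.

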